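# Set the basin tap to half

### The arm

A 6-joint arm with a two-finger parallel gripper is mounted at the origin on the work surface. World frame = base frame: x ahead of the robot, y to its left, z up, the work surface at z = 0. Lengths are in m, angles in degrees, forces in N, time in s.
With the tool pointing down it reaches from about 0.35 to 0.875 m from the base axis. Payload 4.2 kg.
Tool frame: the origin (TCP) lies on the front face of the gripper's body, between the roots of the fingers; the fingertips stand finger_overhang ahead of it and the grasp point (between the pads) lies 51 mm ahead of it (finger_overhang is the distance from the TCP to the fingertips, in m); z points along the fingers, y is the line along which they close (so a half turn about z gives the same grasp; the last joint's range is limited). The gripper opens to 87 mm and grips with 3 to 60 N. Pads are 19 mm wide; open, the fingers measure 117 mm over their backs; the gripper's body (75 mm by 190 mm) begins 51 mm behind the grasp point.
Start: joints at [-53.022, 22.042, 0.453, 0, -68.411, -14.817], TCP at [0.236, -0.579, 0.292] pointing down, gripper open.
Joint ranges: [-179.83, 179.83], [-69.29, 118.12], [-61.27, 80.66], [-181.25, 117.63], [-171.15, -9.14], [-177.46, 177.46]. Speed limits (degrees/s): [159.86, 159.86, 180, 180, 180, 180].

### API

Orientations are given as a 3x3 rotation matrix whose columns are the frame's x, y, z axes.
In Python, from station import sense, capture, camera_model, finish_job, finger_overhang gives the robot as it stands. The module is installed in compiled form; this text tells all that it offers.
- The arm moves only by the tool jog_arm, never from a script. Its argument "rows" is a list that holds one entry, the list of rows, each a list of 4 numbers: the shift along the tool's x, y, z in m, then the turn about the tool's z in rad. A call has 1 to 20 rows; each row shifts and turns the commanded pose from where the row before left it, along the tool's axes as they then stand; what a row does not reach is not made up. A row lasts 1/8 s, in which the tool goes at most 62.5 mm and 10.7 degrees, less where a joint would pass 70% of its speed; a pose out of reach is approached as far as the arm can. A call is refused whole if a number of a shift passes 0.0625 or a number of a turn 0.188, either way. A call with a gripper value outside its range is refused whole. "claw" is the opening, from 0 (shut) to 1 (fully open), set as the call begins (left out, the last holds). The fingers move at their own pace and stop on an object; the grip force is fixed at half the most. Time passes only in rows, so rows that do not move let the fingers close. It gives the time, the measured TCP pose, the force, the opening and the grip force at its end, in the units of the state.
- sense(): the state, without advancing time (a new reading comes with each control period).
- capture(name): name is "scene" or "top"; returns the picture (420x560x3 uint8, red, green, blue); there is no depth.
- camera_model(name): a dict with "fovy" (degrees; the focal length in pixels is half the picture's height over the tangent of half this angle, whatever the lens; pixels are square), "cx", "cy" (the principal point, pixels), "k1" (the pictures are not rectified: a ray, as slopes to the right and down, at radius r is drawn at 1 + k1 r^2 times it, then the intrinsics apply), "eye" and "rotation" of the camera in the world. Camera axes: x right, y down, z forward; pixel columns grow to the right and rows downward; lengths in m; the calibration is good to about 2 mm. A picture is of the moment at which its call begins. camera_model takes no time and is no camera call.
- finish_job(): hands the job in; it is judged then, once.
The state is a dict: "time_s": time; "joints": joint angles; "joint_velocities": joint speeds; "effort": joint torques, N m; "tcp_pos": TCP position; "ee_rot": TCP orientation; "wrist_force": force on the tool from outside, world axes, zero at the start; "moment": the same for the moment, N m; "gripper_width": opening from 0.0 (shut) to 1.0 (fully open); "gripper_force": force on a finger pad.
Only numpy, scipy, OpenCV 4.12 (cv2) and the standard library are available. Lean on these libraries where they do the work, as an engineer would, in place of code of your own. Each camera call takes 0.05 s, during which the arm holds its last target. There are 200 camera calls.

### The job

Open the right-hand lever of the prep basin's tap halfway, so that it points at its middle mark (right as you stand at the basin, with the spout coming towards you). Leave the left-hand lever as it is, and let go.

Things in the scene. Friction and masses are not known exactly. Their poses are not given: they have to be found in the camera images.
- right_lever (a joint): angle of the right-hand tap lever on its upright axis. 0 = shut, pointing right along the basin's far edge; it opens clockwise seen from above, towards the robot: pi/4 = half (middle mark), pi/2 = full (stop). Starts 0 to 20 degrees open. Plain friction, no spring or detent: about 2 N at the grip moves it and it stays where left. Marks: 3 dark ticks 24-42 mm from the axis, 45 degrees apart
- right_grip (a point): grip point of the right-hand lever (nearer world -y), moving with it: in the middle of its level flat brass bar, 85 mm from the axis, 166 mm above the worktop. Bar 14 mm wide, 12 mm thick, ends 20 mm past this point, underside 40 mm above the basin's deck. Its hub is 38 mm across, top 62 mm above the deck, on a brass disc 90 mm across, 5 mm high, with the marks
- right_pivot (a point): on the right lever's axis at bar height; fixed to the basin. x points away from the robot, y to the basin's left, z up; yaw within 15 degrees. White basin 360 (x) by 500 mm, 120 high, bowl on the robot's side; axis amid a flat 110 mm deck on the far side, level with the rim. 130 mm left of it stands the spout, a 22 mm brass pipe, top 346 mm above the worktop, bent 130 mm over the bowl
- left_grip (a point): the like point on the left-hand lever, a mirror image of the right one with its axis 260 mm further left: shut it points left, and it opens towards the robot. It starts anywhere from shut to 50 degrees open and must stay as it is

How it is judged (in metres and radians):
At the end, for the whole second after the job is handed in: the right-hand lever rests half open, within 12 degrees of 45 degrees (0.576 to 0.995 rad), and the left-hand lever's grip point is within 15 mm of where it began (value of joint right_lever between 0.576 and 0.995 rad and velocity of joint right_lever between -0.05 and 0.05 rad/s and distance of left_grip from where it was at the start of the episode below 0.015 m); the robot touches nothing.
It fails at once if the left-hand lever is turned (its grip point more than 15 mm from where it began) (distance of left_grip from where it was at the start of the episode above 0.015 m).
It also fails if it takes over 40 s, if anything falls off the work surface, if the arm or the gripper's body presses on something with over 40 N, if the wrist force passes 120 N, or if a joint passes its speed limit or range.

## Working session

There is one attempt and no reset: what is moved stays moved. The work goes in short steps, Python scripts to look and compute and a tool call to move; the robot and the scene stay as the last step left them, time stands still between calls to the robot, and variables do not carry over. Pictures are saved under pics/ and viewed, at most 10 in all, crops included, and the job is handed in when it is done.

Besides the shell and the picture viewer there is one more tool, called after "Call:" in YAML: its name, and indented under it one key for each argument. jog_arm: Moves the arm, as the interface text tells. Its arguments: {"type":"object","properties":{"rows":{"type":"array"},"claw":{"type":"number"}},"required":["rows"]}

```bash
mkdir -p pics; cat > h.py <<'E'
import numpy as np, cv2
from station import *
def ray(m,px):
    f=210/np.tan(np.radians(m["fovy"])/2)
    d=(np.array(px,float)-[m["cx"],m["cy"]])/f
    u=d.copy()
    for _ in range(30): u=d/(1+m["k1"]*(u@u))
    return np.array(m["eye"]),np.array(m["rotation"])@[u[0],u[1],1]
def onz(m,px,z):
    e,d=ray(m,px); return e+d*(z-e[2])/d[2]
def proj(m,p):
    f=210/np.tan(np.radians(m["fovy"])/2)
    c=np.array(m["rotation"]).T@(np.array(p)-m["eye"]); u=c[:2]/c[2]
    return u*(1+m["k1"]*(u@u))*f+[m["cx"],m["cy"]]
E
python3 - <<'E'
from h import *
a=capture("top");b=capture("scene")
for n,i in(("top",a),("scene",b)):
    cv2.imwrite(f"pics/{n}0.png",i[:,:,::-1]); print(camera_model(n))
s=sense();print(s["tcp_pos"],s["ee_rot"],s["time_s"],finger_overhang)
E
```

```text
{'fovy': 48.02120141377208, 'cx': 283.9447269730079, 'cy': 216.14613427593522, 'k1': -0.15638293387880067, 'eye': array([0.4423433 , 0.11099292, 1.10668083]), 'rotation': array([[ 0.00773781, -0.98596152,  0.16679329],
       [-0.99982053, -0.01051275, -0.0157605 ],
       [ 0.0172927 , -0.16664141, -0.98586592]])}
{'fovy': 46.58267425406409, 'cx': 272.73170762636073, 'cy': 209.81452469944023, 'k1': 0.05839224702656906, 'eye': array([1.30542898, 0.2439219 , 0.67955312]), 'rotation': array([[-0.17764123,  0.57843401, -0.7961518 ],
       [ 0.98404596,  0.11251198, -0.13782092],
       [ 0.00985631, -0.80793264, -0.58919242]])}
[ 0.23563718 -0.5784401   0.2912824 ] [[-9.26180787e-01 -3.77078881e-01 -8.16269704e-04]
 [-3.77079754e-01  9.26179101e-01  1.76978844e-03]
 [ 8.86620951e-05  1.94694283e-03 -9.99998101e-01]] 0.1 0.0697
```

View pics/top0.png

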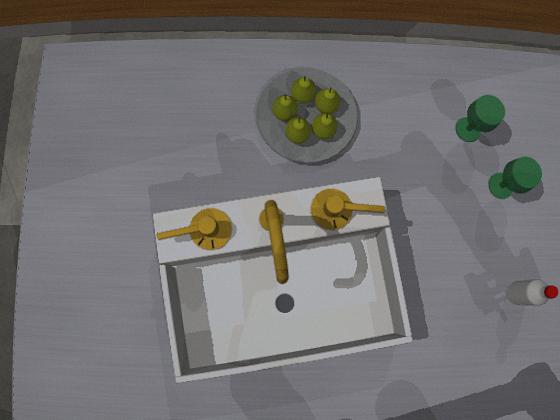

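View pics/scene0.png

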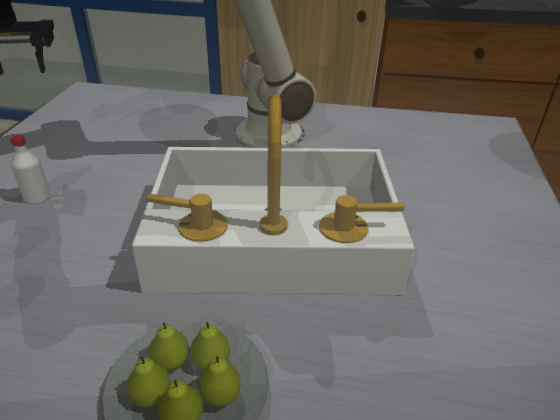

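The top view shows the right lever's hub at about (335,205) with its tip at (384,210). The left hub is at (206,226) with its tip at (158,236), and the spout base is at (270,214). Next I'll measure these.

```bash
cat > meas.py <<'E'
from h import *
def measure(show=None):
    a=capture("top"); m=camera_model("top")
    hsv=cv2.cvtColor(a,cv2.COLOR_RGB2HSV)
    k=cv2.inRange(hsv,(12,150,60),(26,255,255)); k[:160]=0;k[300:]=0
    n,l,st,c=cv2.connectedComponentsWithStats(k)
    pts={}
    out=[]
    for i in range(1,n):
        if st[i,4]<300: continue
        ys,xs=np.where(l==i); P=np.array([onz(m,(x,y),.172)[:2] for x,y in zip(xs,ys)])
        D=np.array([onz(m,(x,y),.125)[:2] for x,y in zip(xs,ys)])
        out.append((st[i].tolist(),P,D))
    return a,m,out
E
python3 - <<'E'
from meas import *
a,m,o=measure()
for s,P,D in o:
    print(s, P.min(0),P.max(0))
    if 100<s[0]<250 and s[2]<40: continue
    # disc: erode bar away, then min enclosing circle on deck plane
    sg=-1 if s[0]>290 else 1
    # bar: columns far from hub
    tip=P[:,1].max() if sg>0 else P[:,1].min()
    b=P[np.abs(P[:,1]-tip)<.045]
    mu=b.mean(0);d=np.linalg.svd(b-mu)[2][0]; d*=np.sign(d[1])*sg
    ex=((b-mu)@d).max(); end=mu+d*ex
    # farthest point => pivot 105 back
    print("bar dir",d,"deg",np.degrees(np.arctan2(d[0],d[1])),"end",end,"pivot",end-.105*d, "width",4*((b-mu)@[-d[1],d[0]]).std())
    q=D[np.abs(D[:,1]-tip)>.065]
    (cx,r)=cv2.minEnclosingCircle(q.astype(np.float32)); print("disc",cx,r)
for nm in [(155,214),(383,180),(410,340),(178,380)]:
    print(nm,onz(m,nm,.12))
c=cv2.resize(a[170:260,140:400],None,fx=3,fy=3,interpolation=cv2.INTER_CUBIC)
cv2.imwrite("pics/c0.png",c[:,:,::-1])
E
```

```text
[311, 189, 74, 40, 1452] [ 0.57725271 -0.10775905] [0.65773852 0.04152799]
bar dir [-0.0634854  -0.99798277] deg -176.36010690519035 end [ 0.61765923 -0.10790578] pivot [ 0.6243252  -0.00311759] width 0.0143962378478312
disc (0.6257219910621643, -0.005350293591618538) 0.04399143159389496
[260, 201, 28, 82, 1097] [0.46880405 0.08909187] [0.63129552 0.14422417]
bar dir [0.98673051 0.16236656] deg 80.65571364864135 end [0.63154768 0.12632222] pivot [0.52794098 0.10927373] width 0.036631691205772
disc (0.0, 0.0) 0.0
[157, 209, 74, 41, 1485] [0.53247781 0.2036581 ] [0.61363851 0.35127054]
bar dir [-0.22078267  0.97532303] deg -12.755007280505454 end [0.55671105 0.3513048 ] pivot [0.57989323 0.24889588] width 0.013551348476401721
disc (0.5804920196533203, 0.25039806962013245) 0.04412959888577461
(155, 214) [0.61098969 0.37122134 0.12      ]
(383, 180) [ 0.69135817 -0.11977545  0.12      ]
(410, 340) [ 0.34980316 -0.17005011  0.12      ]
(178, 380) [0.26588271 0.31005402 0.12      ]
```

View pics/c0.png

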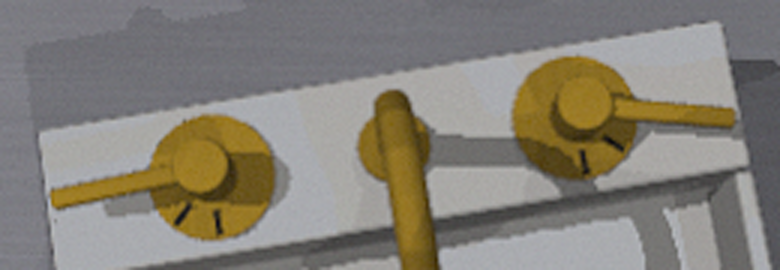

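The right pivot is at about (0.625,-0.004). The lever direction is -93.6° and the basin yaw is about 9.8°, so the lever is about 13° open and needs about 32° more. I'll push it with closed fingers from the far side, starting with a raised transfer.

Call:
jog_arm:
  rows:
    - [[0,0,-0.045,0],[0,0,-0.045,0],[0,0,-0.045,0],[-0.0383,0.02,0,0],[-0.0383,0.02,0,0],[-0.0383,0.02,0,0],[-0.0383,0.02,0,0],[-0.0383,0.02,0,0],[-0.0383,0.02,0,0],[-0.0383,0.02,0,0],[-0.0383,0.02,0,0],[-0.0383,0.02,0,0],[-0.0383,0.02,0,0],[-0.0383,0.02,0,0],[-0.0383,0.02,0,0],[-0.0383,0.02,0,0],[-0.0383,0.02,0,0],[-0.0383,0.02,0,0]]
  claw: 0

```text
time_s: 2.4
tcp_pos: [0.6554, -0.083, 0.4268]
ee_rot: [[-0.926, -0.377, -0.001], [-0.377, 0.926, 0.0], [0.001, 0.0, -1.0]]
wrist_force: [0.4, -0.2, 0.6]
gripper_width: 0.002
gripper_force: 0.0
```

Call:
jog_arm:
  rows:
    - [[0,0,0,0.149],[0,0,0,0.149],[0,0,0,0.149],[0,0,0,0],[0,0,0,0]]

```text
time_s: 3.02
tcp_pos: [0.6546, -0.0843, 0.427]
ee_rot: [[-0.998, 0.058, -0.0], [0.058, 0.998, 0.0], [0.0, 0.0, -1.0]]
wrist_force: [-0.1, -0.4, 0.3]
gripper_width: 0.003
gripper_force: 0.0
```

Call:
jog_arm:
  rows:
    - [[0,0,0.035,0],[0,0,0.035,0],[0,0,0.035,0],[0,0,0.035,0],[0,0,0.025,0],[0,0,0.022,0],[0,0,0.022,0],[0,0,0,0],[0,0,0,0]]

```text
time_s: 4.15
tcp_pos: [0.6552, -0.0843, 0.2193]
ee_rot: [[-0.998, 0.059, 0.002], [0.059, 0.998, -0.0], [-0.002, -0.0, -1.0]]
wrist_force: [-0.2, 0.2, -0.7]
gripper_width: 0.002
gripper_force: 0.0
```

```bash
python3 - <<'E'
from h import *
b=capture("scene"); c=cv2.resize(b[100:310,90:430],None,fx=2,fy=2)
cv2.imwrite("pics/s1.png",c[:,:,::-1])
E
```

```text
(no output)
```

View pics/s1.png

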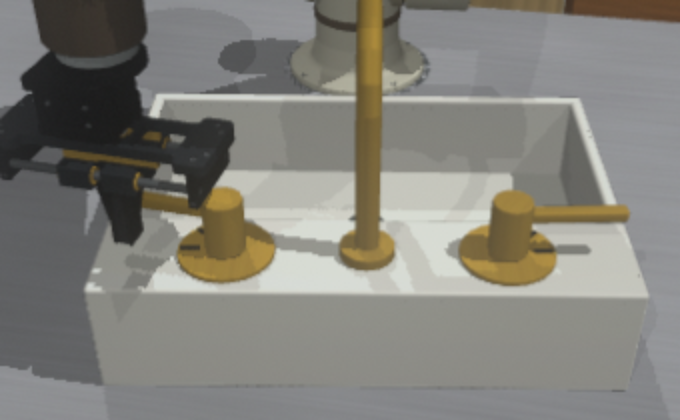

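The closed fingers are on the far side of the bar, with tips at crop (125,240), level with it and clear. I'll push along the arc now.

Call:
jog_arm:
  rows:
    - [[0.006,0,0,0],[0.006,0,0,0],[0.006,0,0,0],[0.0039,-0.0007,0,0.05],[0.0039,-0.0007,0,0.05],[0.0039,-0.0007,0,0.05],[0.0039,-0.0007,0,0.05],[0.0039,-0.0007,0,0.05],[0.0039,-0.0007,0,0.05],[0.0039,-0.0007,0,0.05],[0.0039,-0.0007,0,0.05],[0.0039,-0.0007,0,0.05],[0.0039,-0.0007,0,0.05],[0,0,0,0],[0,0,0,0]]

```text
time_s: 6.08
tcp_pos: [0.5978, -0.0791, 0.2186]
ee_rot: [[-0.848, 0.531, 0.0], [0.531, 0.848, -0.0], [-0.001, 0.0, -1.0]]
wrist_force: [0.4, -1.0, -0.2]
gripper_width: 0.004
gripper_force: 0.5
```

```bash
python3 - <<'E'
from h import *
b=capture("scene"); a=capture("top")
c=cv2.resize(b[130:290,100:420],None,fx=2,fy=2); d=cv2.resize(a[160:270,230:430],(640,352))[:270]
cv2.imwrite("pics/s2.png",np.vstack([c,d])[:,:,::-1])
E
```

```text
(no output)
```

View pics/s2.png

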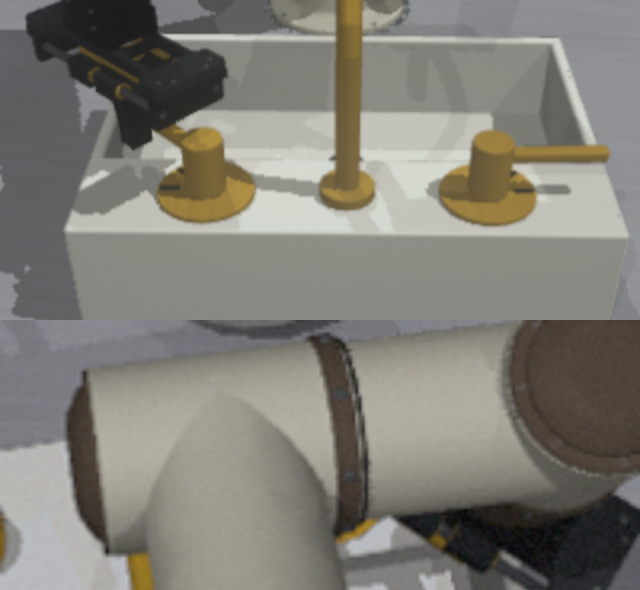

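The lever has turned with the fingers and the left lever looks unmoved, but the arm hides the top view. I'll back off, rise and move clear to measure.

Call:
jog_arm:
  rows:
    - [[-0.01,0,0,0],[-0.015,0,0,0],[-0.015,0,0,0],[0,0,0,0],[0,0,-0.04,0],[0,0,-0.04,0],[0,0,-0.04,0],[0,0,-0.04,0],[0,0,-0.04,0],[0,-0.04,0,0],[0,-0.04,0,0],[0,-0.04,0,0],[0,-0.04,0,0],[0,-0.04,0,0],[0,-0.04,0,0],[0,-0.04,0,0],[0,0,0,0],[0,0,0,0]]

```text
time_s: 8.43
tcp_pos: [0.4828, -0.3372, 0.4181]
ee_rot: [[-0.847, 0.532, -0.0], [0.532, 0.847, 0.001], [0.0, 0.0, -1.0]]
wrist_force: [-0.4, -0.3, 0.5]
gripper_width: 0.006
gripper_force: 0.0
```

```bash
python3 - <<'E'
from h import *
a=capture("top"); cv2.imwrite("pics/t3.png",cv2.resize(a[150:290,140:420],None,fx=2.5,fy=2.5)[:,:,::-1])
m=camera_model("top")
k=cv2.inRange(cv2.cvtColor(a,cv2.COLOR_RGB2HSV),(12,150,60),(26,255,255))
for nm,piv in(("R",(.625,-.004)),("L",(.580,.249))):
    ys,xs=np.where(k>0); P=np.array([onz(m,p,.172)[:2] for p in zip(xs,ys)])-piv
    r=np.hypot(*P.T); t=P[(r>.06)&(r<.108)]
    mu=t.mean(0);print(nm,len(t),mu,np.degrees(np.arctan2(mu[1],mu[0])),np.linalg.svd(t-mu)[2][0],t.std(0))
E
```

```text
R 147 [-0.04446556 -0.06065071] -126.24669811500604 [-0.17272834 -0.9849695 ] [0.00927155 0.03850101]
L 144 [-0.01535715  0.06206733] 103.89742708716197 [ 0.16645425 -0.98604918] [0.01019141 0.05639182]
```

View pics/t3.png

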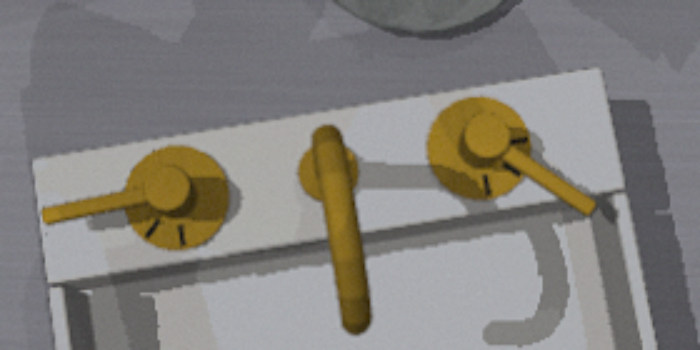

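The right lever now points down-right, with its tip at crop (592,210), and covers the middle mark. The left lever looks unchanged. The spout contaminated that fit, so I'll refit with a restricted region.

```bash
python3 - <<'E'
from h import *
a=capture("top"); m=camera_model("top")
k=cv2.inRange(cv2.cvtColor(a,cv2.COLOR_RGB2HSV),(12,150,60),(26,255,255)); 
for nm,piv,ang in(("R",(.625,-.004),-125),("L",(.580,.249),103)):
    ys,xs=np.where(k>0); P=np.array([onz(m,p,.172)[:2] for p in zip(xs,ys)])-piv
    r=np.hypot(*P.T); th=np.degrees(np.arctan2(P[:,1],P[:,0])); t=P[(r>.064)&(r<.108)&(abs(th-ang)<25)]
    mu=t.mean(0); v=np.linalg.svd(t-mu)[2][0]; v*=np.sign(v@mu)
    print(nm,len(t),np.degrees(np.arctan2(mu[1],mu[0])),np.degrees(np.arctan2(v[1],v[0])),((t-mu)@v).max()+np.linalg.norm(mu))
E
```

```text
R 128 -123.48909074424867 -124.04897692743465 0.10491767255237706
L 118 102.88728391289484 102.63217157335797 0.10491909710553227
```

The right lever is about 43.7° open and the left lever is unchanged. The arm is clear, so I'm handing in.

```bash
python3 -c "
from station import *
print(finish_job())"
```

```text
the job is handed in; nothing more can be done
None
```

I handed the job in with the right-hand lever about 44° open by camera measurement (target 45° ± 12°), the left-hand lever unmoved and the arm clear of everything; the hand-in returned no verdict.

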